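Open the bedside cream jar one-handed and hold its cap above it

ROBOT

A 6-joint arm with a two-finger parallel gripper is mounted at the origin on the work surface. World frame = base frame: x ahead of the robot, y to its left, z up, the work surface at z = 0. Lengths are in mm, angles in degrees, forces in N, time in s.
With the tool pointing down it reaches from about 300 to 850 mm from the base axis. Payload 4.2 kg.
Tool frame: the origin (TCP) lies midway between the tips of the shut fingers; the grasp point (between the pads) lies 19 mm behind it (pinch_z is the distance from the TCP to the grasp point, in mm); z points along the fingers, y is the line along which they close (so a half turn about z gives the same grasp; the last joint's range is limited). The gripper opens to 91 mm and grips with 3 to 60 N. Pads are 32 mm wide; open, the fingers measure 118 mm over their backs; the gripper's body (76 mm by 178 mm) begins 60 mm behind the grasp point.
Start: joints at [69.385, 18.312, 89.639, -0, 72.044, -1.146], TCP at [191.651, 542.141, 183.376] pointing down, gripper open.
Joint ranges: [-177.97, 177.97], [-48.28, 115.42], [12.27, 149.76], [-77.06, 257.06], [2.81, 150.46], [-146.56, 146.56]. Speed limits (degrees/s): [147.25, 147.25, 180, 180, 180, 180].

INTERFACE

Orientations are given as [roll, pitch, yaw] about the fixed x, y, z axes, in that order (R = Rz(yaw) Ry(pitch) Rx(roll)).
In Python, from workcell import * gives the robot as it stands.
- The arm moves only by the tool step_arm, never from a script. Its argument "steps" is a list of rows, each a list of 7 numbers: the turn, a rotation vector about the tool's x, y, z in degrees, then the shift along the tool's x, y, z in mm, then the opening, from 0 (shut) to 1 (fully open). In form: [[rx, ry, rz, x, y, z, hand], ...]. A call has exactly 8 rows; each row shifts and turns the commanded pose from where the row before left it, along the tool's axes as they then stand; what a row does not reach is not made up. A row lasts 1/8 s, in which the tool goes at most 62.5 mm and 10.7 degrees, less where a joint would pass 70% of its speed; a pose out of reach is approached as far as the arm can. A call is refused whole if a number of a shift passes 62.5 or a number of a turn 10.7, either way. A call with a gripper value outside its range is refused whole. The fingers move at their own pace and stop on an object; "force" is the grip in N (left out, the last holds). Time passes only in rows, so rows that do not move let the fingers close, or fill a call up. It gives the time, the measured TCP pose, the force, the opening and the grip force at its end, in the units of the state.
- state(): the state, without advancing time (a new reading comes with each control period).
- grab_frame(name): name is "scene" or "top"; returns a dict with "image" (480x640x3 uint8, blue, green, red), "fovy" (degrees; the focal length in pixels is half the picture's height over the tangent of half this angle, whatever the lens; pixels are square), "cx", "cy" (the principal point, pixels), "origin" and "rotation" of the camera in the world. Camera axes: x right, y down, z forward; pixel columns grow to the right and rows downward; lengths in mm; the calibration is good to about 2 mm. A picture is of the moment at which its call begins. There is no depth.
- job_done(): hands the job in; it is judged then, once.
The state is a dict: "time_s": time; "qpos": joint angles; "qvel": joint speeds; "effort": joint torques, N m; "ee_pos": TCP position; "ee_rot": TCP orientation; "force": force on the tool from outside, world axes, zero at the start; "torque": the same for the moment, N m; "gripper_width": finger opening in mm; "gripper_force": force on a finger pad.
Only numpy, scipy, OpenCV 4.12 (cv2) and the standard library are available. Lean on these libraries where they do the work, as an engineer would, in place of code of your own. Each camera call takes 0.05 s, during which the arm holds its last target. There are 200 camera calls.

TASK

Slide the jar holder's jaw shut until the square cream jar is fully home against the fixed jaw, and press firmly for a moment (about 10 newtons on the jar) without crushing it. Then unscrew the jar's tight cap anticlockwise, stop turning once the threads let go, and lift it clear; the jar must stay standing in the closed holder. Finish while still holding the cap level, just above the jar's mouth (one to three centimetres), and leave everything else on the table where it is.

Things in the scene. Friction and masses are not known exactly. Their poses are not given: they have to be found in the camera images.
- holder: Fixed wooden jar holder: board 235 x 100 x 12 mm, x -185 to +50 mm. Origin at table height under the jar's home place. +x: the way the sliding jaw closes; z up. Fixed jaw's inner face at x +30 mm. Both jaws: plates 84 mm wide, 14 thick, tops 50 mm above the table, each with two 14 mm long inner cheeks beside the jar (2.5 mm play).
- jaw: Sliding wooden jaw. Origin at table height at its inner face, axes as the holder's. Slides along the holder's x with about 5 N friction and stays where left. Snug on a jar fully home its origin is at holder x -30 mm; it starts 12 to 45 mm back from there. A carriage, top 27 mm above the table, runs 70 mm back from the plate and carries the fin.
- fin (a point): Top centre of the sliding jaw's upright fin, to grip from above or push: 14 mm thick along holder x, 34 mm wide along y, top 85 mm above the table, rising from the carriage at 27 mm. 55 mm behind the jaw's face, 34 mm clear between fin and plate (plate top is 50 mm above the table).
- jar: Square amber glass jar, 60 x 60 mm, body 56 mm high, 0.3 kg, loose on the board (12 mm above the table) between the jaws, first 1 to 6 mm short of the fixed jaw. Origin: centre of underside, z up. Round neck, 48 mm over threads, mouth at z 74 mm. A white sprung seal in it pushes the cap up with about 10 N and stands 3 mm proud once open.
- cap: Ribbed aluminium screw cap, 56 mm across, 22 high, 0.06 kg. Origin: centre of underside, z up. Tight: origin 57.5 mm above the jar's underside, x axis along the jar's. Anticlockwise from above loosens (up to 0.5 N m, rising 2 mm); the three-start threads let go after about 1.0 rad, the seal lifts it 1 mm more. Free to lift at 1.05 to 1.45 rad; turn no further.
- tin: Bystander: a closed round flat tin, 66 mm across, 24 mm high. Origin at the centre of its underside.
- remote: Bystander: a black remote control lying flat, 150 x 42 x 18 mm. Origin at the centre of its underside.
- balm: Bystander: a small upright lip-balm stick, 19 mm across, 68 mm high, near the fixed jaw's outer side. Origin at the centre of its underside.
- mug: Bystander: a white mug, 80 mm across, 92 mm high, handle at its +y. Origin at the centre of its underside.
- glasses_case: Bystander: a black glasses case, 165 x 64 x 36 mm. Origin at the centre of its underside.
Things that resemble listed ones, but are neither listed nor needed, are in the scene too. Of the things that look like the jar, the largest one is meant.

How it is judged (in metres and radians):
On the way, in this order (a step that is already met when the one before it is completed fails the run):
1. the sliding jaw presses the jar (over 4 N) fully home against the fixed jaw, cap still on tight (contact force between jaw and jar above 4 N and x of jaw in the frame of holder above -0.033 m and x of jar in the frame of holder between -0.003 and 0.003 m and z of jar in the frame of holder below 0.016 m and angle between jar's own z axis and vertical below 0.06 rad and angle between the x axis of cap and the x axis of jar, either way round below 0.3 rad), for 0.1 s.
2. the cap is turned past the end of its threads while still down on the jar, the jar braced (x of jaw in the frame of holder above -0.033 m and x of jar in the frame of holder between -0.003 and 0.003 m and z of jar in the frame of holder below 0.016 m and angle between jar's own z axis and vertical below 0.06 rad and angle between the x axis of cap and the x axis of jar, either way round above 0.9 rad and z of cap in the frame of jar below 0.068 m), for 0.1 s.
At the end, for the whole second after the job is handed in: Fingers hold the cap still, level within 0.15 rad, within 15 mm of the jar's axis, underside 6 to 38 mm above the mouth, clear of the jar, turned 0.85 to 1.52 rad from tight. Jar upright on the board within 3 mm of home, sliding jaw within 3 mm of shut (x of jaw in the frame of holder above -0.033 m and x of jar in the frame of holder between -0.003 and 0.003 m and z of jar in the frame of holder below 0.016 m and angle between jar's own z axis and vertical below 0.06 rad and z of cap in the frame of jar between 0.08 and 0.112 m and horizontal distance between cap and jar below 0.015 m and angle between cap's own z axis and vertical below 0.15 rad and angle between the x axis of cap and the x axis of jar, either way round between 0.85 and 1.52 rad and contact force between the fingers and cap above 1 N and contact force between cap and jar below 0.1 N and linear speed of cap below 0.02 m/s); the arm keeps its last pose, push and grip.
It fails at once if the jar is squeezed by the sliding jaw with over 60 N (contact force between jaw and jar above 60 N).
It fails at once if the jar is lifted or tipped (z of jar in the frame of holder above 0.022 m or angle between jar's own z axis and vertical above 0.15 rad).
It fails at once if a bystander is moved more than 3 cm (distance of any of tin, remote, balm, mug, glasses_case from where it was at the start of the episode above 0.03 m).
It also fails if it takes over 56 s, if anything falls off the work surface, if the arm or the gripper's body presses on something with over 40 N, if the wrist force passes 120 N, or if a joint passes its speed limit or range.

## Working session

There is one attempt and no reset: what is moved stays moved. The work goes in short steps, Python scripts to look and compute and a tool call to move; the robot and the scene stay as the last step left them, time stands still between calls to the robot, and variables do not carry over. Pictures are saved under pics/ and viewed, at most 10 in all, crops included, and the job is handed in when it is done.

Besides the shell and the picture viewer there is one more tool, called by a JSON object that holds its "name" and its "arguments", one argument or row to a line. step_arm: Moves the arm, as the interface text tells. Its arguments: {"type":"object","properties":{"steps":{"type":"array","items":{"type":"array","items":{"type":"number"}}},"force":{"type":"number"}},"required":["steps"]}

```bash
mkdir -p pics; ls; cat > h.py <<'E'
from workcell import *
import numpy as np, cv2
def snap(n,tag):
    f=grab_frame(n); cv2.imwrite(f"pics/{tag}.png",f["image"]); return f
def ray(f,u,v,z):
    F=240/np.tan(np.radians(f["fovy"])/2)
    d=np.array(f["rotation"])@np.array([(u-f["cx"])/F,(v-f["cy"])/F,1]); o=np.array(f["origin"])
    return o+d*(z-o[2])/d[2]
def proj(f,p):
    F=240/np.tan(np.radians(f["fovy"])/2)
    c=np.array(f["rotation"]).T@(np.array(p)-np.array(f["origin"])); return f["cx"]+F*c[0]/c[2],f["cy"]+F*c[1]/c[2]
E
python3 - <<'E'
from h import *
for n in("top","scene"):
    f=snap(n,n+"0"); print(n,f["fovy"],f["cx"],f["cy"],f["origin"],np.round(f["rotation"],3).tolist())
print(state())
E
```

```text
pics
top 45.5143816904832 327.76386955992973 240.95730505285275 [ 426.33893662    9.45092664 1394.61521959] [-172.931, 0.596, -91.445]
scene 45.70216587958605 324.3500387664525 244.9622739335848 [1325.69270558  337.4034973   795.88706966] [-130.964, 0.094, 114.638]
{'time_s': 0.1, 'qpos': array([ 6.93847511e+01,  1.83494506e+01,  8.96989333e+01, -1.43025307e-03,
        7.20435106e+01, -1.14422040e+00]), 'qvel': array([-0.04441349, -0.15945935, -0.21325629,  0.03414298,  0.11400179,
       -0.00235025]), 'effort': array([ 2.08845355e-03, -4.13331199e+01, -2.32509130e+01,  7.31201191e-02,
        4.22121864e-02, -7.91343200e-05]), 'ee_pos': array([191.48276054, 541.65757914, 182.59289774]), 'ee_rot': array([-1.79908097e+02, -4.75441647e-04,  1.60529413e+02]), 'force': array([0.00294474, 0.50823694, 0.16769997]), 'torque': array([ 0.06853354, -0.00030081,  0.00987304]), 'gripper_force': 0.0, 'gripper_width': 91.2082514202}
```

View pics/top0.png

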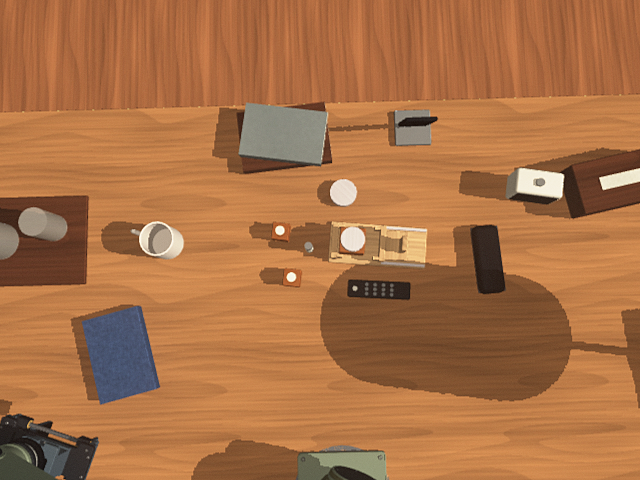

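View pics/scene0.png

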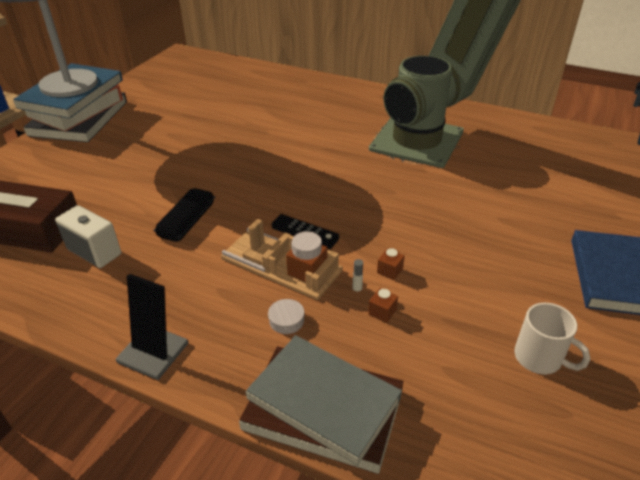

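The top view shows these candidates for the jar: the capped jar in the holder (352,240), a small amber jar (280,231) and another small one (291,278). The tin (343,192) could pass for the cap. I choose (352,240), the largest and the one in the holder. The fin is near (402,242) and the balm at (308,246). Next is a close crop to check.

```bash
sed -i 's/^def ray/from scipy.spatial.transform import Rotation\ndef RM(f): return Rotation.from_euler("xyz",f["rotation"],degrees=True).as_matrix()\ndef ray/; s/np.array(f\["rotation"\])/RM(f)/g' h.py
python3 - <<'E'
from h import *
f=grab_frame("top"); im=f["image"]
c=cv2.resize(im[210:280,310:440],None,fx=6,fy=6,interpolation=cv2.INTER_CUBIC)
for u in range(310,440,10): cv2.putText(c,str(u),((u-310)*6,10),0,.35,(255,255,255),1); cv2.line(c,((u-310)*6,12),((u-310)*6,18),(255,255,255))
for v in range(220,280,10): cv2.putText(c,str(v),(0,(v-210)*6),0,.35,(255,255,255),1)
s=grab_frame("scene"); d=cv2.resize(s["image"][210:300,210:350],None,fx=5,fy=5,interpolation=cv2.INTER_CUBIC)
cv2.imwrite("pics/crop.png",c)
cv2.imwrite("pics/crops.png",d)
for n,g,m in(("top",f,im),("scene",s,s["image"])):
    hsv=cv2.cvtColor(m,cv2.COLOR_BGR2HSV); k=((hsv[...,1]<60)&(hsv[...,2]>140)).astype(np.uint8)
    N,l,st,ce=cv2.connectedComponentsWithStats(k)
    for i in range(1,N):
        if 15<st[i,4]<3000: print(n,st[i],ce[i].round(1),ray(g,*ce[i],89 if n=="top" else 91.5).round(1))
E
```

```text
top [239 103  41  55 948] [254.  134.1] [846.9 186.4  89. ]
top [ 271  107   57   56 1675] [303.9 134.2] [843.3  68.8  89. ]
top [395 110  35  13 208] [409.9 114.1] [ 885.  -182.4   89. ]
top [396 125  35  19 577] [413.2 135.1] [ 833.7 -188.2   89. ]
top [269 128   9   8  28] [273.  131.7] [851.4 141.5  89. ]
top [ 516  168   48   30 1134] [539.3 182.6] [ 712.  -475.2   89. ]
top [599 168  41  22 523] [619.9 178.8] [ 715.7 -661.9   89. ]
top [330 179  27  27 565] [342.8 192.2] [701.8 -18.9  89. ]
top [ 18 208  49  30 885] [ 39.6 223.3] [647.6 686.4  89. ]
top [ 131  221   52   38 1070] [160.8 240.5] [599.7 403.9  89. ]
top [276 226   8   9  59] [279.5 229.9] [617.1 129.6  89. ]
top [341 227  24  24 462] [352.3 238.6] [592.6 -37.5  89. ]
top [387 226  40   6 104] [406.6 228.7] [ 612.1 -163.3   89. ]
top [  0 231  18  24 307] [  8.4 240.5] [609.1 757.4  89. ]
top [305 242   8  10  51] [308.6 246.2] [577.5  63.3  89. ]
top [381 262  43   5  87] [401.9 263.9] [ 531.2 -149.    89. ]
top [287 272   9   9  59] [290.9 276.4] [509.2 105.3  89. ]
top [353 286   4   5  17] [354.4 287.9] [479.4 -38.9  89. ]
top [ 19 448  10  14  24] [ 25.  454.9] [130.1 699.8  89. ]
top [ 311  452   75   28 1134] [356.4 462.2] [ 98.1 -31.6  89. ]
scene [ 70  70  25  15 267] [82.5 75.9] [ 203.9 -942.4   91.5]
scene [ 40  72  38  20 454] [56.  83.5] [ 273.3 -975.    91.5]
scene [  0 195  34  10 164] [ 15.4 199.4] [ 724.2 -647.    91.5]
scene [ 57 207  52  32 795] [ 82.1 222.2] [ 725.3 -466.9   91.5]
scene [292 232  29  21 447] [305.8 241.4] [594.1 -38.2  91.5]
scene [388 250   8   5  30] [391.6 252. ] [554.9 120.2  91.5]
scene [224 252  38  17  76] [244.1 260.5] [ 689.  -117.4   91.5]
scene [380 291   9   5  38] [383.7 293.1] [661.  143.5  91.5]
scene [269 300  34  26 697] [285.6 313. ] [771.8  11.4  91.5]
scene [516 315  20  36 161] [525.4 332.9] [650.3 380.4  91.5]
scene [566 320  10  18  80] [570.9 328.2] [609.7 445.4  91.5]
```

View pics/crop.png

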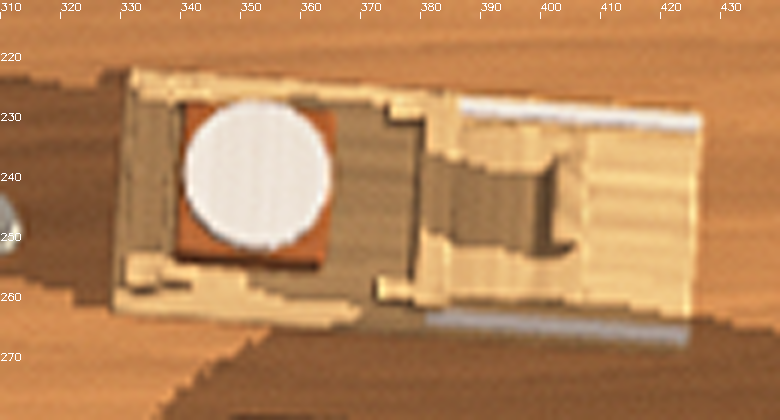

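View pics/crops.png

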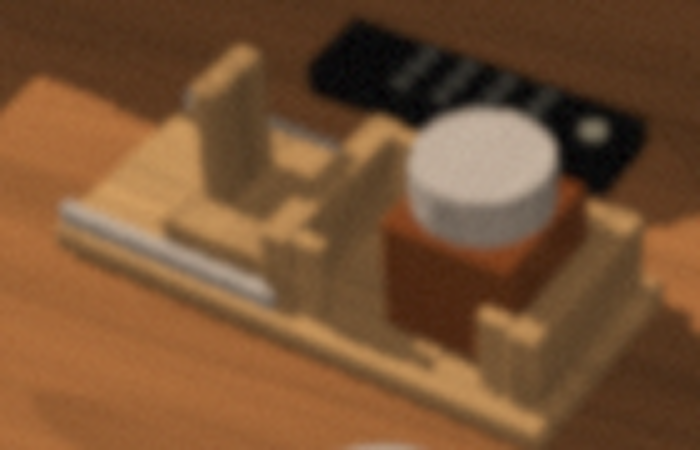

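The crop confirms the largest amber square jar, with the white cap centred at (352.3,238.6). Board corners are about (331,222), (329,262), (426.5,229) and (424.5,267); the fin top is around (404,243). Next I work out the holder axis.

```bash
python3 - <<'E'
from h import *
f=grab_frame("top"); s=grab_frame("scene")
C=[ray(f,*p,12) for p in((331.5,221.5),(329,262),(426.5,228.5),(424.5,267.5))]
print(np.round(C,1))
for a,b in((2,0),(3,1)):
    d=C[b]-C[a]; print(np.linalg.norm(d),np.degrees(np.arctan2(d[1],d[0])))
for a,b in((0,1),(2,3)):
    d=C[a]-C[b]; print(np.linalg.norm(d),np.degrees(np.arctan2(d[1],d[0]))+90)
m=np.mean(C,0); phi=np.radians(np.mean([np.degrees(np.arctan2(*(C[b]-C[a])[1::-1])) for a,b in((2,0),(3,1))]))
X=np.array([np.cos(phi),np.sin(phi)]);Y=np.array([-X[1],X[0]])
o=m[:2]+67.5*X; print("origin",o,np.degrees(phi))
h=lambda p:((p[:2]-o)@X,(p[:2]-o)@Y)
for n,p,z in(("cap",(352.5,238.9),91.5),("finR",(407,244),85),("finL",(402,244),85),("plateL",(380,242),50),("plateR",(385.5,258),50),("fixL",(331,240),50),("fixR",(338,240),50)): print(n,np.round(h(ray(f,*p,z)),1),ray(f,*p,z).round(1))
print("cap sc",np.round(h(ray(s,305.8,241.4,90)),1))
# fin top in scene: crop px (243,45)..(200,90)/5+210
for p in((240,46),(262,58),(195,92),(212,98)): q=ray(s,210+p[0]/5,210+p[1]/5,85); print("fin sc",np.round(h(q),1),q.round(1))
E
```

```text
[[ 645.8    9.2   12. ]
 [ 546.6   17.8   12. ]
 [ 622.3 -221.8   12. ]
 [ 527.3 -212.6   12. ]]
232.20764128232105 84.19651757152714
231.22835535756676 85.19737987558155
99.5273615974859 85.01825299819728
95.47904744479644 84.44423894019113
origin [591.74402895 -34.65106305] 84.69694872355436
cap [-3.3 -0. ] [591.5 -37.9  91.5]
finR [-129.3    2.7] [ 577.1 -163.2   85. ]
finL [-117.8    3.4] [ 577.4 -151.7   85. ]
plateL [-69.7  -2.3] [ 587.6 -104.2   50. ]
plateR [-84.7  34.8] [ 549.3 -115.8   50. ]
fixL [46.3  0.6] [595.5  11.5  50. ]
fixR [29.8 -0.5] [595.   -5.1  50. ]
cap sc [-4.3 -1.1]
fin sc [-126.4   14.6] [ 565.5 -159.2   85. ]
fin sc [-114.4   12.7] [ 568.6 -147.4   85. ]
fin sc [-125.1  -18.2] [ 598.3 -160.8   85. ]
fin sc [-117.1  -17.9] [ 598.8 -152.9   85. ]
```

{"name": "step_arm", "arguments": {
  "steps": [
    [0, 0, 9.5, 0, 0, 0, 0],
    [0, 0, 9.5, 0, 0, 0, 0],
    [0, 0, 9.5, 0, 0, 0, 0],
    [0, 0, 9.5, 0, 0, 0, 0],
    [0, 0, 9.5, 0, 0, 0, 0],
    [0, 0, 9.5, 0, 0, 0, 0],
    [0, 0, 9.5, 0, 0, 0, 0],
    [0, 0, 9.2, 0, 0, 0, 0]
  ],
  "force": 40
}}

```text
time_s: 1.3
ee_pos: [191.6, 542.1, 183.3]
ee_rot: [-180.0, 0.0, 84.5]
force: [-0.8, 0.1, -0.6]
gripper_width: 14.1
gripper_force: 0.0
```

{"name": "step_arm", "arguments": {
  "steps": [
    [0, 0, 0, -44, 28, 0, 0],
    [0, 0, 0, -44, 28, 0, 0],
    [0, 0, 0, -44, 28, 0, 0],
    [0, 0, 0, -44, 28, 0, 0],
    [0, 0, 0, -44, 28, 0, 0],
    [0, 0, 0, -44, 28, 0, 0],
    [0, 0, 0, -44, 28, 0, 0],
    [0, 0, 0, -44, 28, 0, 0]
  ]
}}

```text
time_s: 2.3
ee_pos: [383.6, 169.9, 183.6]
ee_rot: [180.0, -0.0, 84.8]
force: [0.5, 0.3, 0.5]
gripper_width: 0.3
gripper_force: 0.0
```

{"name": "step_arm", "arguments": {
  "steps": [
    [0, 0, 0, -44, 28, 0, 0],
    [0, 0, 0, -44, 28, 0, 0],
    [0, 0, 0, -44, 28, 0, 0],
    [0, 0, 0, -44, 28, 0, 0],
    [0, 0, 0, -44, 28, 0, 0],
    [0, 0, 0, -44, 28, 0, 0],
    [0, 0, 0, -44, 28, 0, 0],
    [0, 0, 0, 0, 0, 0, 0]
  ]
}}

```text
time_s: 3.3
ee_pos: [551.6, -155.9, 182.6]
ee_rot: [180.0, 0.0, 84.6]
force: [-0.7, 1.0, 0.0]
gripper_width: 0.5
gripper_force: 0.0
```

{"name": "step_arm", "arguments": {
  "steps": [
    [0, 0, 0, -41, 29, 0, 0],
    [0, 0, 0, 0, 0, 30, 0],
    [0, 0, 0, 0, 0, 30, 0],
    [0, 0, 0, 0, 0, 30, 0],
    [0, 0, 0, 0, 0, 30, 0],
    [0, 0, 0, 0, 0, 12, 0],
    [0, 0, 0, 0, 0, 0, 0],
    [0, 0, 0, 0, 0, 0, 0]
  ]
}}

```text
time_s: 4.3
ee_pos: [576.6, -196.5, 52.7]
ee_rot: [179.9, 0.0, 84.8]
force: [0.7, -0.9, 0.7]
gripper_width: 0.5
gripper_force: 0.0
```

```bash
python3 - <<'E'
from h import *
f=grab_frame("top"); s=grab_frame("scene"); print(state()["force"],state()["ee_pos"])
a=cv2.resize(f["image"][200:290,310:450],(700,450),interpolation=cv2.INTER_CUBIC)
cv2.imwrite("pics/p1.png",cv2.resize(np.hstack([f["image"][200:280,310:450],s["image"][200:280,200:340]]),(800,228),interpolation=cv2.INTER_CUBIC))
E
```

```text
[0.47750193 0.48289031 0.07109901] [ 576.5301466  -196.65948724   52.68358206]
```

View pics/p1.png

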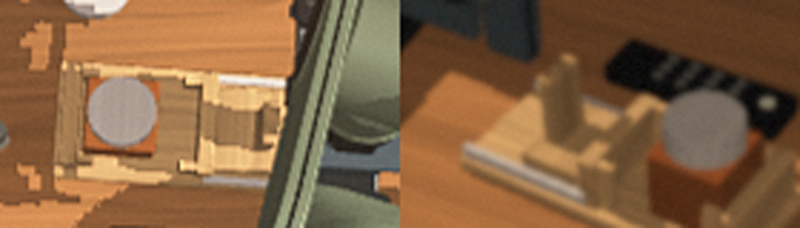

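The picture shows the gripper behind the fin (left of (555,100)), not yet touching it. Next I push.

{"name": "step_arm", "arguments": {
  "steps": [
    [0, 0, 0, 3, 0, 0, 0],
    [0, 0, 0, 3, 0, 0, 0],
    [0, 0, 0, 3, 0, 0, 0],
    [0, 0, 0, 3, 0, 0, 0],
    [0, 0, 0, 3, 0, 0, 0],
    [0, 0, 0, 3, 0, 0, 0],
    [0, 0, 0, 3, 0, 0, 0],
    [0, 0, 0, 3, 0, 0, 0]
  ]
}}

```text
time_s: 5.4
ee_pos: [577.9, -173.9, 51.4]
ee_rot: [180.0, 0.1, 84.9]
force: [-0.8, -6.0, 0.4]
gripper_width: 0.2
gripper_force: 2.5
```

{"name": "step_arm", "arguments": {
  "steps": [
    [0, 0, 0, 2, 0, 0, 0],
    [0, 0, 0, 2, 0, 0, 0],
    [0, 0, 0, 2, 0, 0, 0],
    [0, 0, 0, 2, 0, 0, 0],
    [0, 0, 0, 2, 0, 0, 0],
    [0, 0, 0, 2, 0, 0, 0],
    [0, 0, 0, 2, 0, 0, 0],
    [0, 0, 0, 2, 0, 0, 0]
  ]
}}

```text
time_s: 6.4
ee_pos: [579.4, -157.8, 51.4]
ee_rot: [180.0, 0.1, 84.9]
force: [-0.7, -4.7, -0.4]
gripper_width: 0.5
gripper_force: 2.5
```

{"name": "step_arm", "arguments": {
  "steps": [
    [0, 0, 0, 1.5, 0, 0, 0],
    [0, 0, 0, 1.5, 0, 0, 0],
    [0, 0, 0, 1.5, 0, 0, 0],
    [0, 0, 0, 1.5, 0, 0, 0],
    [0, 0, 0, 1, 0, 0, 0],
    [0, 0, 0, 1, 0, 0, 0],
    [0, 0, 0, 1, 0, 0, 0],
    [0, 0, 0, 1, 0, 0, 0]
  ]
}}

```text
time_s: 7.4
ee_pos: [580.5, -147.6, 51.4]
ee_rot: [180.0, 0.1, 84.8]
force: [0.6, -6.5, -1.0]
gripper_width: 0.3
gripper_force: 3.3
```

```bash
python3 - <<'E'
from h import *
f=grab_frame("top"); s=grab_frame("scene"); print(state()["force"],state()["ee_pos"])
cv2.imwrite("pics/p2.png",cv2.resize(np.hstack([f["image"][200:280,310:450],s["image"][200:280,200:340]]),(800,228),interpolation=cv2.INTER_CUBIC))
E
```

```text
[ 0.38679217 -4.83761846 -1.09546557] [ 580.46319058 -147.62333881   51.41690043]
```

View pics/p2.png

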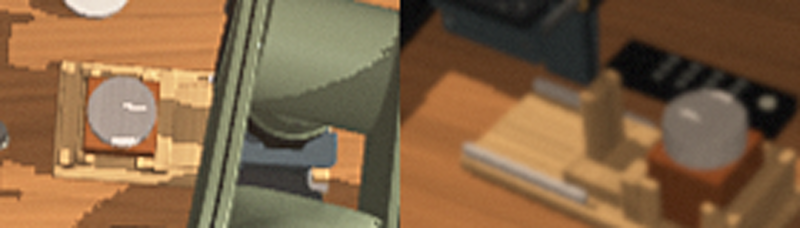

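The jaw is now nearly at the jar (top half, about (160,110)). I continue in small steps.

{"name": "step_arm", "arguments": {
  "steps": [
    [0, 0, 0, 0.5, 0, 0, 0],
    [0, 0, 0, 0.5, 0, 0, 0],
    [0, 0, 0, 0.5, 0, 0, 0],
    [0, 0, 0, 0.5, 0, 0, 0],
    [0, 0, 0, 0.5, 0, 0, 0],
    [0, 0, 0, 0.5, 0, 0, 0],
    [0, 0, 0, 0.5, 0, 0, 0],
    [0, 0, 0, 0, 0, 0, 0]
  ]
}}

```text
time_s: 8.5
ee_pos: [580.8, -144.8, 51.4]
ee_rot: [179.9, 0.2, 84.9]
force: [-0.0, -6.7, -0.6]
gripper_width: 0.7
gripper_force: 3.5
```

{"name": "step_arm", "arguments": {
  "steps": [
    [0, 0, 0, 0.4, 0, 0, 0],
    [0, 0, 0, 0.4, 0, 0, 0],
    [0, 0, 0, 0.4, 0, 0, 0],
    [0, 0, 0, 0.4, 0, 0, 0],
    [0, 0, 0, 0.4, 0, 0, 0],
    [0, 0, 0, 0.4, 0, 0, 0],
    [0, 0, 0, 0.4, 0, 0, 0],
    [0, 0, 0, 0, 0, 0, 0]
  ]
}}

```text
time_s: 9.5
ee_pos: [580.9, -143.4, 51.5]
ee_rot: [179.9, 0.3, 84.9]
force: [-0.8, -10.9, -0.7]
gripper_width: 0.7
gripper_force: 5.4
```

{"name": "step_arm", "arguments": {
  "steps": [
    [0, 0, 0, 0.3, 0, 0, 0],
    [0, 0, 0, 0.3, 0, 0, 0],
    [0, 0, 0, 0.3, 0, 0, 0],
    [0, 0, 0, 0.3, 0, 0, 0],
    [0, 0, 0, 0.3, 0, 0, 0],
    [0, 0, 0, 0.3, 0, 0, 0],
    [0, 0, 0, 0, 0, 0, 0],
    [0, 0, 0, 0, 0, 0, 0]
  ]
}}

```text
time_s: 10.5
ee_pos: [581.0, -143.3, 51.6]
ee_rot: [179.9, 0.4, 84.9]
force: [-2.2, -15.1, -0.5]
gripper_width: 0.2
gripper_force: 7.6
```

{"name": "step_arm", "arguments": {
  "steps": [
    [0, 0, 0, 0.5, 0, 0, 0],
    [0, 0, 0, 0.5, 0, 0, 0],
    [0, 0, 0, 0, 0, 0, 0],
    [0, 0, 0, 0, 0, 0, 0],
    [0, 0, 0, 0, 0, 0, 0],
    [0, 0, 0, 0, 0, 0, 0],
    [0, 0, 0, 0, 0, 0, 0],
    [0, 0, 0, 0, 0, 0, 0]
  ]
}}

```text
time_s: 11.5
ee_pos: [581.0, -143.2, 51.6]
ee_rot: [179.9, 0.5, 85.0]
force: [-1.3, -17.5, -0.6]
gripper_width: 0.3
gripper_force: 8.8
```

{"name": "step_arm", "arguments": {
  "steps": [
    [0, 0, 0, -5, 0, 0, 0],
    [0, 0, 0, -15, 0, 0, 0],
    [0, 0, 0, -20, 0, 0, 0],
    [0, 0, 0, -20, 0, -40, 0.3],
    [0, 0, 0, -45, 0, -40, 1],
    [0, 0, 0, -50, 0, -30, 1],
    [0, 0, 0, -50, 0, 0, 1],
    [0, 0, 0, 0, 0, 0, 1]
  ]
}}

```text
time_s: 12.5
ee_pos: [561.6, -345.8, 161.3]
ee_rot: [180.0, 0.0, 84.6]
force: [-0.5, 0.9, -0.5]
gripper_width: 47.6
gripper_force: 0.0
```

```bash
python3 - <<'E'
from h import *
f=grab_frame("top"); s=grab_frame("scene"); print(state()["force"],state()["ee_pos"])
cv2.imwrite("pics/p3.png",cv2.resize(np.hstack([f["image"][200:280,310:450],s["image"][200:280,200:340]]),(800,228),interpolation=cv2.INTER_CUBIC))
for n,g,u0,u1 in(("top",f,335,380),("scene",s,285,330)):
    hsv=cv2.cvtColor(g["image"],cv2.COLOR_BGR2HSV); k=((hsv[...,1]<70)&(hsv[...,2]>90)).astype(np.uint8)
    N,l,st,ce=cv2.connectedComponentsWithStats(k)
    for i in range(1,N):
        if st[i,4]>200 and u0<ce[i][0]<u1 and 220<ce[i][1]<270: print(n,st[i],ce[i].round(1),ray(g,*ce[i],91.5).round(1))
E
```

```text
[ 0.25921475 -0.34336516  0.09127724] [ 561.87249179 -342.14796892  160.71307786]
top [339 227  24  24 460] [350.5 238.6] [592.3 -33.4  91.5]
scene [294 233  29  26 614] [308.  245.4] [602.6 -29.3  91.5]
```

View pics/p3.png

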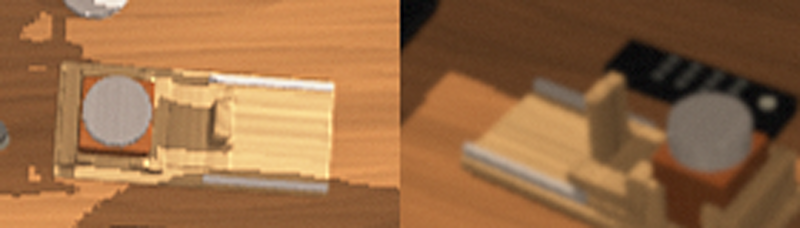

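The jaw is shut on the jar, and the cap is centred at top pixel (350.5,238.6), which is about (592.5,-33.6) mm. Next I move over the cap.

{"name": "step_arm", "arguments": {
  "steps": [
    [0, 0, 0, 45, 0, 0, 1],
    [0, 0, 0, 45, 0, 0, 1],
    [0, 0, 0, 45, 0, 0, 1],
    [0, 0, 0, 45, 0, 0, 1],
    [0, 0, 0, 45, 0, 0, 1],
    [0, 0, 0, 45, 0, 0, 1],
    [0, 0, 0, 40, 3, 0, 1],
    [0, 0, 0, 0, 0, 0, 1]
  ]
}}

```text
time_s: 13.6
ee_pos: [593.0, -29.5, 161.2]
ee_rot: [-180.0, -0.1, 85.1]
force: [0.2, -1.3, -0.1]
gripper_width: 91.3
gripper_force: 0.0
```

{"name": "step_arm", "arguments": {
  "steps": [
    [0, 0, 0, 0, 0, 0, 1],
    [0, 0, 0, 0, 0, 0, 1],
    [0, 0, 0, 0, 0, 10, 1],
    [0, 0, 0, 0, 0, 10, 1],
    [0, 0, 0, 0, 0, 10, 1],
    [0, 0, 0, 0, 0, 10, 1],
    [0, 0, 0, 0, 0, 0, 1],
    [0, 0, 0, 0, 0, 0, 1]
  ]
}}

```text
time_s: 14.6
ee_pos: [593.7, -33.3, 121.5]
ee_rot: [180.0, -0.0, 84.8]
force: [-0.3, 0.6, 0.5]
gripper_width: 91.4
gripper_force: 0.0
```

{"name": "step_arm", "arguments": {
  "steps": [
    [0, 0, 0, 0, -0.7, 10, 1],
    [0, 0, 0, 0, 0, 10, 1],
    [0, 0, 0, 0, 0, 10, 1],
    [0, 0, 0, 0, 0, 10, 1],
    [0, 0, 0, 0, 0, 6, 1],
    [0, 0, 0, 0, 0, 2.5, 1],
    [0, 0, 0, 0, 0, 0, 1],
    [0, 0, 0, 0, 0, 0, 1]
  ]
}}

```text
time_s: 15.6
ee_pos: [593.1, -33.3, 73.2]
ee_rot: [180.0, -0.0, 84.8]
force: [-0.7, -0.4, 0.6]
gripper_width: 91.2
gripper_force: 0.0
```

{"name": "step_arm", "arguments": {
  "steps": [
    [0, 0, 0, 0, 0, 0, 0],
    [0, 0, 0, 0, 0, 0, 0],
    [0, 0, 0, 0, 0, 0, 0],
    [0, 0, 0, 0, 0, 0, 0],
    [0, 0, 0, 0, 0, 0, 0],
    [0, 0, 0, 0, 0, 0, 0],
    [0, 0, 0, 0, 0, 0, 0],
    [0, 0, 0, 0, 0, 0, 0]
  ],
  "force": 50
}}

```text
time_s: 16.6
ee_pos: [592.7, -33.2, 72.8]
ee_rot: [-180.0, -0.0, 84.8]
force: [0.1, -1.1, 0.7]
gripper_width: 13.9
gripper_force: 0.0
```

```bash
python3 - <<'E'
from h import *
s=state(); print({k:np.round(s[k],2) for k in("ee_pos","ee_rot","force","torque","gripper_width","gripper_force","qpos")})
f=grab_frame("scene"); cv2.imwrite("pics/p4.png",cv2.resize(f["image"][180:300,220:380],(800,600),interpolation=cv2.INTER_CUBIC))
E
```

```text
{'ee_pos': array([592.75, -33.19,  72.82]), 'ee_rot': array([-180.  ,   -0.  ,   84.84]), 'force': array([ 0.15, -1.1 ,  0.73]), 'torque': array([-0.09,  0.03, -0.01]), 'gripper_width': np.float64(13.94), 'gripper_force': np.float64(0.0), 'qpos': array([-4.320e+00,  2.499e+01,  9.622e+01,  1.000e-02,  5.879e+01,
        8.400e-01])}
```

View pics/p4.png

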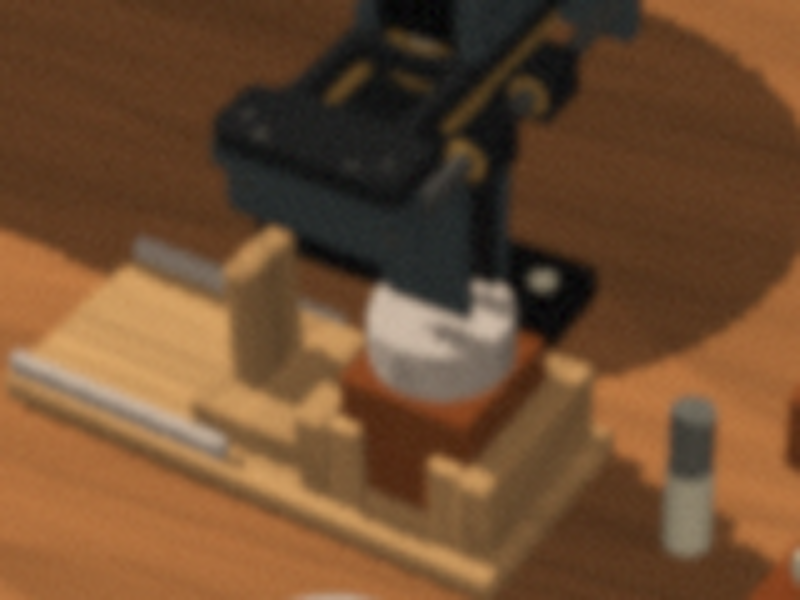

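The picture shows the fingertips at the cap's top (430,310) rather than around it, with an opening of 14 mm. I check the geometry by projecting the TCP.

```bash
python3 - <<'E'
from h import *
s=state(); print({k:np.round(s[k],2) for k in("ee_pos","force","gripper_width","gripper_force")})
f=grab_frame("scene")
c=lambda p:np.round((np.array(proj(f,p))-[220,180])*5)
for z in(73,92,105): print(z,c((592.7,-33.2,z)),c((620,-33.2,z)),c((620+14,-33.2,z)))
f=grab_frame("scene"); cv2.imwrite("pics/p5.png",cv2.resize(f["image"][180:300,220:380],(800,600),interpolation=cv2.INTER_CUBIC))
E
```

```text
{'ee_pos': array([592.76, -33.24,  72.84]), 'force': array([-0.48, -0.03,  1.05]), 'gripper_width': np.float64(10.12), 'gripper_force': np.float64(0.0)}
73 [443. 345.] [412. 389.] [395. 412.]
92 [442. 308.] [410. 351.] [394. 374.]
105 [442. 281.] [410. 325.] [393. 347.]
```

{"name": "step_arm", "arguments": {
  "steps": [
    [0, 0, 0, 0, 0, 0, 0],
    [0, 0, 0, 0, 0, 0.5, 0],
    [0, 0, 0, 0, 0, 0.5, 0],
    [0, 0, 0, 0, 0, 0.5, 0],
    [0, 0, 0, 0, 0, 0.5, 0],
    [0, 0, 0, 0, 0, 0.5, 0],
    [0, 0, 0, 0, 0, 0.5, 0],
    [0, 0, 0, 0, 0, 0, 0]
  ]
}}

```text
time_s: 17.75
ee_pos: [592.7, -33.2, 69.8]
ee_rot: [-180.0, -0.0, 84.8]
force: [-0.0, -0.4, -1.1]
gripper_width: 0.2
gripper_force: 0.0
```

View pics/p5.png

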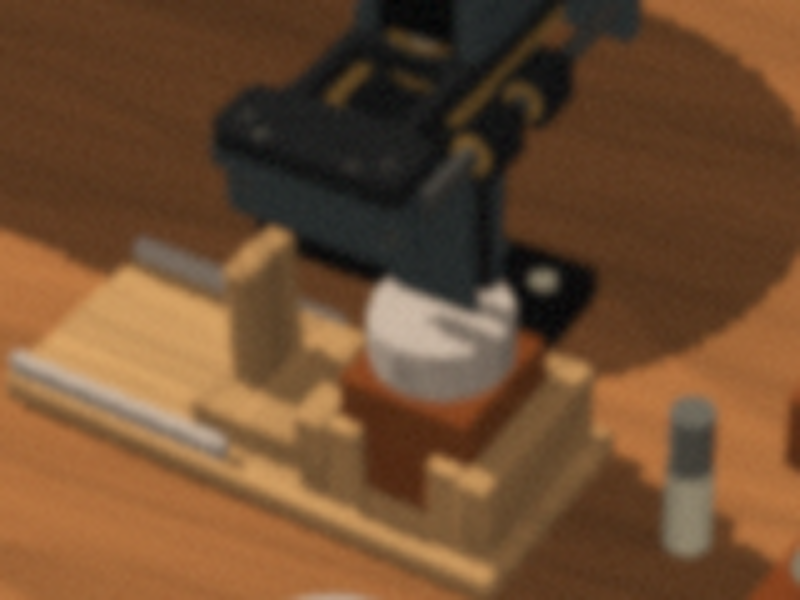

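{"name": "step_arm", "arguments": {
  "steps": [
    [0, 0, 0, 0, 0, 0.6, 0],
    [0, 0, 0, 0, 0, 0.6, 0],
    [0, 0, 0, 0, 0, 0.6, 0],
    [0, 0, 0, 0, 0, 0.6, 0],
    [0, 0, 0, 0, 0, 0.6, 0],
    [0, 0, 0, 0, 0, 0.6, 0],
    [0, 0, 0, 0, 0, 0.4, 0],
    [0, 0, 0, 0, 0, 0, 0]
  ]
}}

```text
time_s: 18.75
ee_pos: [592.7, -33.2, 65.8]
ee_rot: [-180.0, -0.0, 84.8]
force: [0.3, 0.3, 0.4]
gripper_width: 0.8
gripper_force: 0.0
```

{"name": "step_arm", "arguments": {
  "steps": [
    [0, 0, 0, 0, 0, 0.6, 0],
    [0, 0, 0, 0, 0, 0.6, 0],
    [0, 0, 0, 0, 0, 0.6, 0],
    [0, 0, 0, 0, 0, 0.6, 0],
    [0, 0, 0, 0, 0, 0.6, 0],
    [0, 0, 0, 0, 0, 0.6, 0],
    [0, 0, 0, 0, 0, 0.4, 0],
    [0, 0, 0, 0, 0, 0, 0]
  ]
}}

```text
time_s: 19.75
ee_pos: [592.8, -33.2, 61.9]
ee_rot: [180.0, -0.0, 84.8]
force: [-0.5, -0.0, 1.4]
gripper_width: 0.6
gripper_force: 0.4
```

{"name": "step_arm", "arguments": {
  "steps": [
    [0, 0, 0, 0, 0, 0.5, 0],
    [0, 0, 0, 0, 0, 0.5, 0],
    [0, 0, 0, 0, 0, 0.5, 0],
    [0, 0, 0, 0, 0, 0.5, 0],
    [0, 0, 0, 0, 0, 0, 0],
    [0, 0, 0, 0, 0, 0, 0],
    [0, 0, 0, 0, 0, 0, 0],
    [0, 0, 0, 0, 0, 0, 0]
  ]
}}

```text
time_s: 20.75
ee_pos: [593.0, -33.2, 61.3]
ee_rot: [179.9, -0.0, 84.8]
force: [-1.8, 0.7, 8.7]
gripper_width: 0.5
gripper_force: 4.5
```

```bash
python3 - <<'E'
from h import *
s=state(); print({k:np.round(s[k],2) for k in("ee_pos","force","torque","gripper_width","gripper_force","qpos")})
E
```

```text
{'ee_pos': array([592.97, -33.23,  61.31]), 'force': array([-1.84,  0.66,  8.71]), 'torque': array([ 0.01,  0.54, -0.01]), 'gripper_width': np.float64(0.52), 'gripper_force': np.float64(4.47), 'qpos': array([-4.320e+00,  2.563e+01,  9.705e+01,  1.000e-02,  5.726e+01,
        8.400e-01])}
```

The closed tips touch the cap top (z 91.5) at a TCP reading of about 61.8, so the true tips sit about 30 mm above the reported TCP. I raise, open, and come down to a reading of about 42.

{"name": "step_arm", "arguments": {
  "steps": [
    [0, 0, 0, 0, 0, -8, 0],
    [0, 0, 0, 0, 0, -2, 1],
    [0, 0, 0, 0, 0, 0, 1],
    [0, 0, 0, 0, 0, 0, 1],
    [0, 0, 0, 0, 0, 0, 1],
    [0, 0, 0, 0, 0, 0, 1],
    [0, 0, 0, 0, 0, 0, 1],
    [0, 0, 0, 0, 0, 0, 1]
  ]
}}

```text
time_s: 21.75
ee_pos: [592.7, -33.2, 69.8]
ee_rot: [-180.0, -0.0, 84.8]
force: [0.3, 0.1, 0.0]
gripper_width: 67.6
gripper_force: 0.0
```

{"name": "step_arm", "arguments": {
  "steps": [
    [0, 0, 0, 0, 0, 0, 1],
    [0, 0, 0, 0, 0, 5, 1],
    [0, 0, 0, 0, 0, 5, 1],
    [0, 0, 0, 0, 0, 5, 1],
    [0, 0, 0, 0, 0, 4, 1],
    [0, 0, 0, 0, 0, 4, 1],
    [0, 0, 0, 0, 0, 2, 1],
    [0, 0, 0, 0, 0, 0, 1]
  ]
}}

```text
time_s: 22.75
ee_pos: [592.7, -33.2, 44.7]
ee_rot: [-180.0, -0.0, 84.8]
force: [-0.1, 0.2, -0.3]
gripper_width: 91.5
gripper_force: 0.0
```

{"name": "step_arm", "arguments": {
  "steps": [
    [0, 0, 0, 0, 0, 2, 1],
    [0, 0, 0, 0, 0, 0, 0.6],
    [0, 0, 0, 0, 0, 0, 0.4],
    [0, 0, 0, 0, 0, 0, 0.2],
    [0, 0, 0, 0, 0, 0, 0],
    [0, 0, 0, 0, 0, 0, 0],
    [0, 0, 0, 0, 0, 0, 0],
    [0, 0, 0, 0, 0, 0, 0]
  ],
  "force": 50
}}

```text
time_s: 23.75
ee_pos: [593.3, -33.2, 43.1]
ee_rot: [179.9, -0.0, 84.8]
force: [1.6, 0.0, -0.5]
gripper_width: 55.1
gripper_force: 50.0
```

```bash
python3 - <<'E'
from h import *
s=state(); print({k:np.round(s[k],2) for k in("ee_pos","ee_rot","force","torque","gripper_width","gripper_force","qpos")})
E
```

```text
{'ee_pos': array([593.33, -33.24,  43.06]), 'ee_rot': array([ 1.7993e+02, -1.0000e-02,  8.4830e+01]), 'force': array([ 1.63,  0.02, -0.51]), 'torque': array([-0.08, -0.39,  0.01]), 'gripper_width': np.float64(55.13), 'gripper_force': np.float64(50.0), 'qpos': array([-4.320e+00,  2.674e+01,  9.820e+01,  1.000e-02,  5.499e+01,
        8.400e-01])}
```

{"name": "step_arm", "arguments": {
  "steps": [
    [0, 0, -4, 0, 0, -0.1, 0],
    [0, 0, -4, 0, 0, -0.1, 0],
    [0, 0, -4, 0, 0, -0.1, 0],
    [0, 0, -4, 0, 0, -0.1, 0],
    [0, 0, -4, 0, 0, -0.2, 0],
    [0, 0, -4, 0, 0, -0.2, 0],
    [0, 0, -4, 0, 0, -0.2, 0],
    [0, 0, 0, 0, 0, 0, 0]
  ],
  "force": 58
}}

```text
time_s: 24.75
ee_pos: [591.9, -33.5, 43.9]
ee_rot: [-179.9, -0.0, 112.8]
force: [-0.4, -0.5, 1.7]
gripper_width: 55.4
gripper_force: 58.0
```

```bash
python3 - <<'E'
from h import *
s=state(); print({k:np.round(s[k],2) for k in("ee_pos","ee_rot","force","torque","gripper_width","gripper_force","qpos")})
E
```

```text
{'ee_pos': array([591.95, -33.49,  43.85]), 'ee_rot': array([-1.7991e+02, -2.0000e-02,  1.1281e+02]), 'force': array([-0.41, -0.48,  1.69]), 'torque': array([-0.34,  0.2 ,  0.13]), 'gripper_width': np.float64(55.42), 'gripper_force': np.float64(58.0), 'qpos': array([-4.330e+00,  2.667e+01,  9.820e+01, -3.000e-02,  5.522e+01,
       -2.712e+01])}
```

{"name": "step_arm", "arguments": {
  "steps": [
    [0, 0, -6, 0, 0, -0.2, 0],
    [0, 0, -6, 0, 0, -0.2, 0],
    [0, 0, -6, 0, 0, -0.2, 0],
    [0, 0, -6, 0, 0, -0.2, 0],
    [0, 0, -6, 0, 0, -0.2, 0],
    [0, 0, -6, 0, 0, -0.2, 0],
    [0, 0, -5, 0, 0, 0, 0],
    [0, 0, 0, 0, 0, 0, 0]
  ]
}}

```text
time_s: 25.75
ee_pos: [592.5, -33.1, 45.3]
ee_rot: [180.0, -0.0, 153.7]
force: [-1.2, 0.2, 3.0]
gripper_width: 54.9
gripper_force: 58.0
```

```bash
python3 - <<'E'
from h import *
s=state(); print({k:np.round(s[k],2) for k in("ee_pos","ee_rot","force","torque","gripper_width","gripper_force","qpos")})
E
```

```text
{'ee_pos': array([592.49, -33.09,  45.26]), 'ee_rot': array([ 1.8000e+02, -3.0000e-02,  1.5372e+02]), 'force': array([-1.18,  0.23,  3.  ]), 'torque': array([-0.01,  0.13,  0.03]), 'gripper_width': np.float64(54.94), 'gripper_force': np.float64(58.0), 'qpos': array([-4.320e+00,  2.659e+01,  9.809e+01,  2.000e-02,  5.534e+01,
       -6.804e+01])}
```

{"name": "step_arm", "arguments": {
  "steps": [
    [0, 0, 0, 0, 0, 0, 0],
    [0, 0, 0, 0, 0, 0, 0],
    [0, 0, 0, 0, 0, -0.5, 0],
    [0, 0, 0, 0, 0, -0.5, 0],
    [0, 0, 0, 0, 0, -0.5, 0],
    [0, 0, 0, 0, 0, -0.5, 0],
    [0, 0, 0, 0, 0, 0, 0],
    [0, 0, 0, 0, 0, 0, 0]
  ]
}}

```text
time_s: 26.75
ee_pos: [592.8, -33.3, 47.0]
ee_rot: [180.0, -0.0, 153.8]
force: [0.6, 0.2, -0.4]
gripper_width: 55.6
gripper_force: 58.0
```

{"name": "step_arm", "arguments": {
  "steps": [
    [0, 0, 0, 0, 0, -2, 0],
    [0, 0, 0, 0, 0, -4, 0],
    [0, 0, 0, 0, 0, -6, 0],
    [0, 0, 0, 0, 0, -7, 0],
    [0, 0, 0, 0, 0, -7, 0],
    [0, 0, 0, 0, 0, -5, 0],
    [0, 0, 0, 0, 0, -2, 0],
    [0, 0, 0, 0, 0, 0, 0]
  ]
}}

```text
time_s: 27.75
ee_pos: [592.7, -33.2, 80.1]
ee_rot: [180.0, 0.0, 153.8]
force: [-1.2, 0.1, -0.7]
gripper_width: 55.2
gripper_force: 58.0
```

{"name": "step_arm", "arguments": {
  "steps": [
    [0, 0, 0, 0, 0, 0, 0],
    [0, 0, 0, 0, 0, 0, 0],
    [0, 0, 0, 0, 0, 0, 0],
    [0, 0, 0, 0, 0, 0, 0],
    [0, 0, 0, 0, 0, 0, 0],
    [0, 0, 0, 0, 0, 0, 0],
    [0, 0, 0, 0, 0, 0, 0],
    [0, 0, 0, 0, 0, 0, 0]
  ]
}}

```text
time_s: 28.75
ee_pos: [592.7, -33.2, 80.1]
ee_rot: [180.0, 0.0, 153.8]
force: [-0.1, -0.3, -2.3]
gripper_width: 55.2
gripper_force: 58.0
```

```bash
python3 - <<'E'
from h import *
s=state(); print({k:np.round(s[k],2) for k in("ee_pos","ee_rot","force","torque","gripper_width","gripper_force")})
f=grab_frame("scene"); cv2.imwrite("pics/p6.png",cv2.resize(f["image"][180:300,220:380],(800,600),interpolation=cv2.INTER_CUBIC))
E
```

```text
{'ee_pos': array([592.74, -33.23,  80.05]), 'ee_rot': array([180.  ,   0.  , 153.83]), 'force': array([-0.09, -0.28, -2.33]), 'torque': array([-0.  ,  0.02, -0.01]), 'gripper_width': np.float64(55.2), 'gripper_force': np.float64(58.0)}
```

View pics/p6.png

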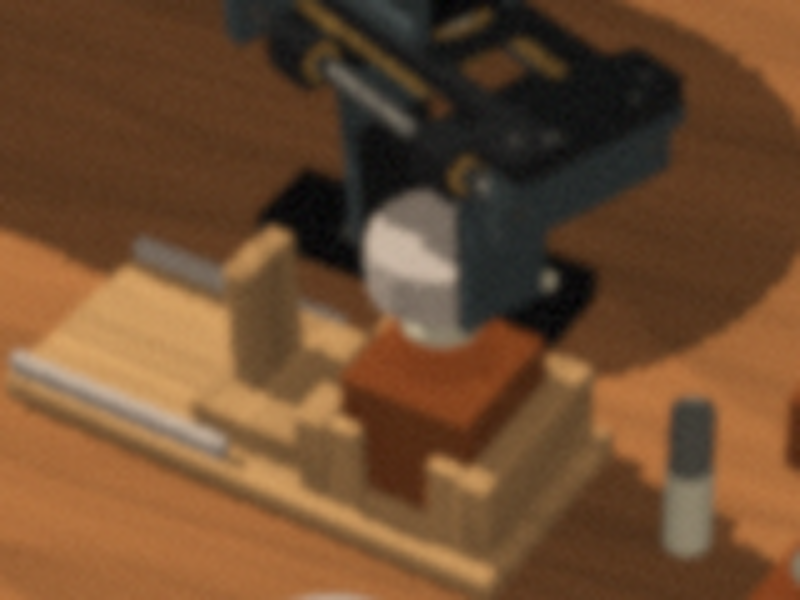

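The cap is level in the fingers, left rim at (365,230–290), and above the exposed neck at (435,330). The jar is upright at (440,400) in the shut holder, with the jaw against it. I hand the job in.

```bash
python3 -c "
from workcell import *
print(job_done())"
```

```text
the job is handed in; nothing more can be done
None
```

I pressed the jar home (about 17 N on the fin, so roughly 12 N on the jar), turned the cap 1.2 rad anticlockwise until it came free, and handed the job in with the cap held level about 2 cm above the mouth; no verdict came back.

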